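# Rock the pendulum angle gauge on a carved rib until it reads the preset slope

### The job

Pick the pendulum angle gauge up by the handle on its top and stand it level, squarely across the rounded rib of the carved panel, with the middle of its sole on the crown. Then rock the gauge over on the rib until its swinging pointer settles on the little tab clamped to its rim. Finish still holding it there, pressed on the rib with the pointer at rest on the tab, and leave the other things on the bench alone.

Things in the scene. Friction and masses are not known exactly. Their poses are not given: they have to be found in the camera images.
- gauge_handle (a point): Centre of the wooden handle block on top of the loose angle gauge, 155 mm above its sole. Block: 24 mm thick (gauge x), 64 mm wide (y), 42 mm tall; grasp it from above across its thickness (fingers close along gauge x). Axes are the gauge's: x normal to the frame's plane, y along the sole, z up through the handle, square to the sole. Gauge upright at the start.
- gauge_sole (a point): Middle of the flat underside of the gauge's steel sole plate, 150 mm (y) by 44 mm (x); axes as for the handle. The gauge, 0.3 to 0.5 kg, is an open wooden frame 150 mm wide, 24 mm thick and 176 mm tall with the sole and handle.
- pointer (a joint): Angle (rad) of the pendulum pointer hanging freely inside the frame from a pivot 112 mm above the sole: 0 along the gauge's -z. It hangs plumb once it stops swinging (about 1.5 s), so it equals the gauge's lean: turning the gauge by +a about its own +x axis (top towards its -y side) makes it read +a.
- tab (a joint): Angle (rad), about the same pivot and counted the same way, at which the tab is clamped to the curved rim at the bottom of the frame: 0.17 to 0.36, different each time; it cannot be shifted. The gauge has to lean by this angle, top towards its own -y side.
- pointer_tip (a point): Tip of the pointer, 76 mm from the pivot.
- tab_mark (a point): Middle of the upper edge of the brass tab, 76 mm from the pivot; the tab is 10 mm wide along the rim and the pointer passes just over it.
- rib_crown (a point): Middle of the top line of a fixed half-round wooden rib: 76 mm above the bench, 150 mm long along this frame's x (level), crown radius 28 mm (axis 28 mm below this point); z up. Lower steps beside it, 30 mm or more below the crown, stay clear of the leaning gauge. It stands on a fixed panel 180 (x) by 210 (y) by 28 mm. The gauge's x goes along the rib's x, same way round.
- gouge: Bystander: a carving gouge lying on the bench, 250 mm long, 26 mm thick.
- pot: Bystander: a black pot, 68 mm wide, 50 mm tall.
- papercup: Bystander: a white cup, 72 mm wide, 85 mm tall.
- offcut: Bystander: a wooden offcut, 50 x 110 x 40 mm.
Things that resemble listed ones, but are neither listed nor needed, are in the scene too. Leave any blue or red look-alike of the part that bears gauge_handle alone.

How it is judged:
On the way, in this order (a step that is already met when the one before it is completed fails the run):
1. the gauge is picked up off the bench (height (world z) of gauge_sole above 0.03 m and contact force between the fingers and gauge above 2 N), for 0.2 s.
2. the gauge stands level across the rib (within 6 degrees) (contact force between gauge and rib above 0.5 N and angle between gauge_handle's own z axis and vertical below 0.105 rad and angle between the x axis of gauge_sole and the x axis of rib_crown, either way round below 0.2 rad and y of gauge_sole in the frame of rib_crown between -0.03 and 0.03 m), for 0.2 s.
3. the gauge is rocked on the rib until the pointer rests on the tab (contact force between gauge and rib above 0.5 N and distance between pointer_tip and tab_mark below 0.005 m and velocity of joint pointer between -0.25 and 0.25 rad/s), for 0.5 s.
At the end, for the whole second after the job is handed in: The gripper holds the gauge with the sole pressed on the rib (over 0.5 N), squarely across it (within 0.2 rad), the middle of the sole within 30 mm of the rib's middle line, and the pointer at rest (under 0.25 rad/s) with its tip within 5 mm of the middle of the tab (all of step 3 and contact force between the fingers and gauge above 2 N and angle between the x axis of gauge_sole and the x axis of rib_crown, either way round below 0.2 rad and y of gauge_sole in the frame of rib_crown between -0.03 and 0.03 m and height (world z) of gauge_sole above 0.06 m); the arm keeps its last pose, push and grip.
It fails at once if a bystander is shifted by more than 30 mm (distance of any of gouge, pot, papercup, offcut from where it was at the start of the episode above 0.03 m).
It also fails if it takes over 54 s, if anything falls off the work surface, if the arm or the gripper's body presses on something with over 40 N, if the wrist force passes 120 N, or if a joint passes its speed limit or range.

### The arm

A 7-joint arm with a two-finger parallel gripper is mounted at the origin on the work surface. World frame = base frame: x ahead of the robot, y to its left, z up, the work surface at z = 0. Lengths are in m, angles in rad, forces in N, time in s.
With the tool pointing down it reaches from about 0.4 to 0.85 m from the base axis. Payload 4.5 kg.
Tool frame: the origin (TCP) lies midway between the tips of the shut fingers; the grasp point (between the pads) lies 19 mm behind it; z points along the fingers, y is the line along which they close (so a half turn about z gives the same grasp; the last joint's range is limited). The gripper opens to 88 mm and grips with 3 to 60 N. Pads are 18 mm wide; open, the fingers measure 123 mm over their backs; the gripper's body (75 mm by 187 mm) begins 45 mm behind the grasp point.
Start: joints at [-1.091, 0.689, -0.195, 1.565, 0.157, 0.902, -0.215], TCP at [0.269, 0.564, 0.239] pointing down, gripper open.
Joint ranges: [-3.01, 3.01], [-0.46, 2.08], [-1.47, 1.51], [0.13, 2.56], [-1, 4.14], [0.04, 2.09], [-2.66, 2.66]. Speed limits (rad/s): [2.57, 2.57, 3.14, 3.14, 3.14, 3.14, 3.14].

### API

Orientations are given as a unit quaternion [x, y, z, w].
In Python, from plant import r gives the robot as it stands.
- The arm moves only by the tool carry_out, never from a script. Its argument "plan" is a list of rows, each an object with "rot": the turn, a rotation vector about the tool's x, y, z in rad, a list of three; "xyz": the shift along the tool's x, y, z in m, a list of three; "grip": the closure in counts, from 0 (fully open) to 255 (shut). In form: [{"rot": [wx, wy, wz], "xyz": [dx, dy, dz], "grip": grip}, ...]. A call has 1 to 8 rows; each row is the pose to reach, as a shift and turn from the pose commanded when the call began, along the tool's axes at that moment; what a row does not reach only later rows make up. A row lasts 1/12 s, in which the tool goes at most 41.7 mm and 7.16 degrees, less where a joint would pass 70% of its speed; a pose out of reach is approached as far as the arm can. A call with a gripper value outside its range is refused whole. The fingers move at their own pace and stop on an object; "squeeze" is the grip in N (left out, the last holds). Time passes only in rows, so rows that repeat a pose let the fingers close. It gives the time, the measured TCP pose, the force, the opening and the grip force at its end, in the units of the state.
- r.get_state(): the state, without advancing time (a new reading comes with each control period).
- r.snapshot(name): name is "scene" or "top"; returns the picture (400x640x3 uint8, red, green, blue); there is no depth.
- r.camera_params(name): a dict with "fx", "fy", "cx", "cy" (pixels), "distortion" ([k1, k2, p1, p2, k3] as OpenCV has them; the pictures are not rectified), "position" and "attitude" of the camera in the world. Camera axes: x right, y down, z forward; pixel columns grow to the right and rows downward; lengths in m; the calibration is good to about 2 mm. A picture is of the moment at which its call begins. camera_params takes no time and is no camera call.
- r.finish_job(): hands the job in; it is judged then, once.
The state is a dict: "clock": time; "q": joint angles; "qd": joint speeds; "joint_torque": joint torques, N m; "tool_pos": TCP position; "eef_rot": TCP orientation; "contact_force": force on the tool from outside, world axes, zero at the start; "moment": the same for the moment, N m; "opening": opening from 0.0 (shut) to 1.0 (fully open); "finger_force": force on a finger pad.
Only numpy, scipy, OpenCV 4.12 (cv2) and the standard library are available. Lean on these libraries where they do the work, as an engineer would, in place of code of your own. Each camera call takes 0.05 s, during which the arm holds its last target. There are 200 camera calls.

## Working session

There is one attempt and no reset: what is moved stays moved. The work goes in short steps, Python scripts to look and compute and a tool call to move; the robot and the scene stay as the last step left them, time stands still between calls to the robot, and variables do not carry over. Pictures are saved under pics/ and viewed, at most 10 in all, crops included, and the job is handed in when it is done.

Besides the shell and the picture viewer there is one more tool, called by a JSON object that holds its "method" and its "body". carry_out: Moves the arm, as the interface text tells. Its arguments: {"type":"object","properties":{"plan":{"type":"array"},"squeeze":{"type":"number"}},"required":["plan"]}

```bash
mkdir -p pics; python3 - <<'E'
from plant import r
import cv2
for n in("scene","top"):
    cv2.imwrite(f"pics/{n}0.png",r.snapshot(n)[:,:,::-1]); print(r.camera_params(n))
print(r.get_state())
E
```

```text
{'fx': 476.0487177376863, 'fy': 476.0487177376863, 'cx': 326.10540753927444, 'cy': 196.76507024503871, 'distortion': array([0.03330819, 0.        , 0.        , 0.        , 0.        ]), 'position': array([ 1.20283666, -0.23308556,  1.15478859]), 'attitude': array([ 0.771875  ,  0.55919073, -0.17241817, -0.2485693 ])}
{'fx': 412.7792719582969, 'fy': 412.7792719582969, 'cx': 315.1285702929808, 'cy': 194.5932449555507, 'distortion': array([-0.04361513,  0.        ,  0.        ,  0.        ,  0.        ]), 'position': array([0.41500521, 0.02082912, 1.23590143]), 'attitude': array([ 0.71318461, -0.69932575,  0.03606108, -0.03179302])}
{'clock': 0.1, 'q': array([-1.09118245,  0.68990173, -0.1945243 ,  1.56621783,  0.15729079,
        0.90250927, -0.21514116]), 'qd': array([-7.27619197e-04, -3.94934440e-03,  3.44424772e-04, -2.73364891e-03,
        2.25017575e-03, -6.77493191e-05,  1.10378102e-04]), 'joint_torque': array([-3.07444978e-03, -5.28503251e+01, -1.27139971e+00, -1.53837347e+01,
       -5.25416562e-02,  1.94457774e-03,  3.02688579e-05]), 'tool_pos': array([0.26928847, 0.56338886, 0.23799525]), 'eef_rot': array([ 2.21050877e-01,  9.75261930e-01, -8.13166544e-04, -1.27529499e-04]), 'contact_force': array([-0.47065609, -0.02011632,  0.10893652]), 'moment': array([ 0.00764894, -0.05038421, -0.0133957 ]), 'finger_force': 0.0, 'opening': 1.0008779799297074}
```

View pics/scene0.png

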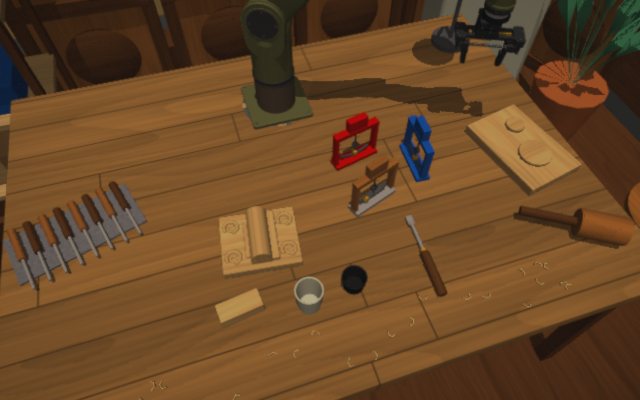

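View pics/top0.png

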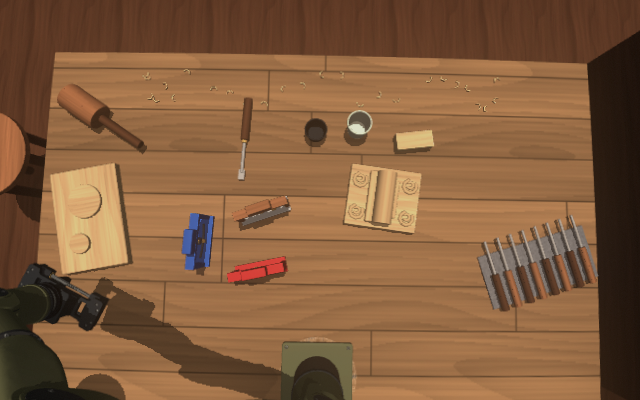

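```bash
python3 - <<'E'
import cv2,numpy as np
a=cv2.imread("pics/scene0.png");b=cv2.imread("pics/top0.png")
R=lambda i,x,y,w,h:cv2.resize(i[y:y+h,x:x+w],None,fx=5,fy=5,interpolation=cv2.INTER_CUBIC)
A=np.vstack([np.hstack([R(a,340,155,70,60),R(a,215,200,90,60)]),np.hstack([R(b,225,187,70,60),R(b,340,160,90,60)])])
# second row tall panel: 160..240 needs 80 rows
cv2.imwrite("pics/c1.png",cv2.convertScaleAbs(A,alpha=1.5))
E
```

```text
(no output)
```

View pics/c1.png

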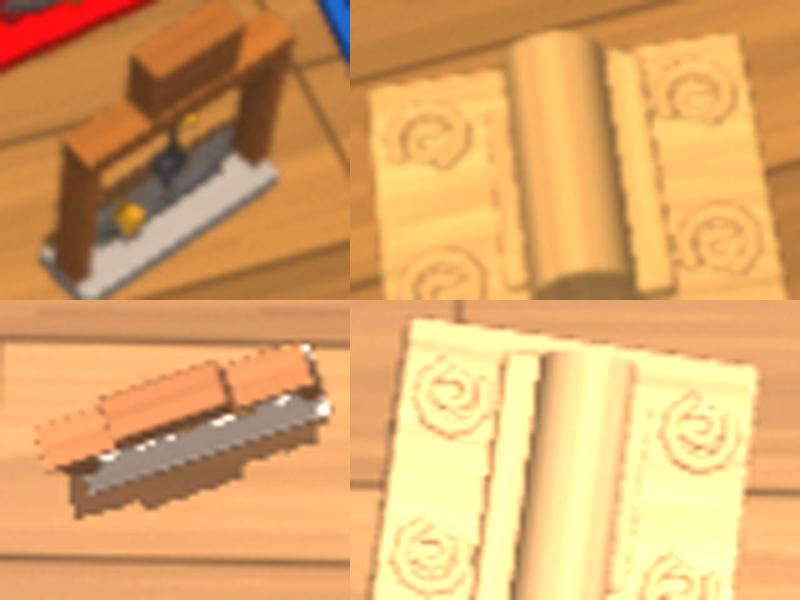

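```bash
cat > h.py <<'E'
import cv2,numpy as np
from plant import r
from scipy.spatial.transform import Rotation as R
def cam(n):
    c=r.camera_params(n);K=np.array([[c['fx'],0,c['cx']],[0,c['fy'],c['cy']],[0,0,1]])
    return K,np.array(c['distortion']),np.array(c['position']),R.from_quat(c['attitude']).as_matrix()
def onplane(n,px,z):
    K,d,p,A=cam(n)
    u=cv2.undistortPoints(np.array(px,float).reshape(-1,1,2),K,d).reshape(-1,2)
    v=np.c_[u,np.ones(len(u))]@A.T
    return p+v*((z-p[2])/v[:,2])[:,None]
def proj(n,P):
    K,d,p,A=cam(n)
    return cv2.projectPoints(((np.array(P,float).reshape(-1,3)-p)@A).reshape(-1,1,3),np.zeros(3),np.zeros(3),K,d)[0].reshape(-1,2)
E
python3 - <<'E'
from h import *
np.set_printoptions(precision=4,suppress=True)
t=lambda L:[(225+u/5,187+(v-300)/5) for u,v in L]
s=lambda L:[(340+u/5,155+v/5) for u,v in L]
print("handle top",onplane("top",t([(103,408),(218,365),(230,402),(115,445),(166,404)]),.176))
print("handle scene",onplane("scene",s([(132,57),(222,3),(243,30),(155,82),(190,42)]),.176))
print("sole top",onplane("top",t([(328,415),(90,492)]),.006)); print("sole scene",onplane("scene",s([(42,255),(80,297),(278,172)]),.006))
print("tab",onplane("scene",s([(128,218)]),.04))
print("panel top",onplane("top",[(352.4,164),(421.4,173.6),(415,234),(344,224)],.028))
a=cv2.imread("pics/scene0.png");b=cv2.imread("pics/top0.png")
Z=lambda i,x,y,w,h:cv2.resize(i[y:y+h,x:x+w],None,fx=5,fy=5,interpolation=cv2.INTER_CUBIC)
cv2.imwrite("pics/c2.png",cv2.convertScaleAbs(np.hstack([Z(a,218,200,80,80),Z(b,343,160,80,80)]),alpha=1.2))
E
```

```text
handle top [[0.4774 0.1935 0.176 ]
 [0.5007 0.135  0.176 ]
 [0.4818 0.1282 0.176 ]
 [0.4585 0.1866 0.176 ]
 [0.4801 0.1611 0.176 ]]
handle scene [[0.4905 0.1277 0.176 ]
 [0.4707 0.1871 0.176 ]
 [0.4914 0.1906 0.176 ]
 [0.5099 0.1331 0.176 ]
 [0.4904 0.1606 0.176 ]]
sole top [[0.4859 0.0868 0.006 ]
 [0.4372 0.2272 0.006 ]]
sole scene [[0.4889 0.0868 0.006 ]
 [0.5231 0.0977 0.006 ]
 [0.4759 0.2416 0.006 ]]
tab [[0.5011 0.1329 0.04  ]]
panel top [[ 0.6247 -0.0941  0.028 ]
 [ 0.6003 -0.2996  0.028 ]
 [ 0.4214 -0.2798  0.028 ]
 [ 0.4467 -0.0714  0.028 ]]
```

View pics/c2.png

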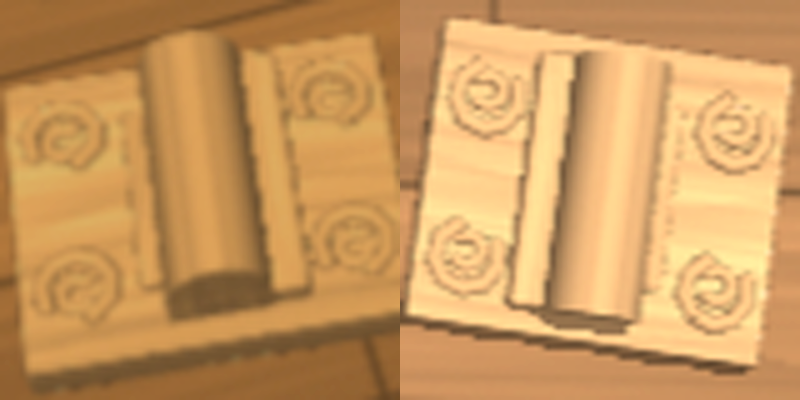

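```bash
python3 - <<'E'
from h import *
np.set_printoptions(precision=4,suppress=True)
t=lambda L:[(343+(u-400)/5,160+v/5) for u,v in L]
s=lambda L:[(218+u/5,200+v/5) for u,v in L]
c=np.array([.5233,-.1862]);R2=np.array([[np.cos(-.1187),-np.sin(-.1187)],[np.sin(-.1187),np.cos(-.1187)]])
def show(n,P): print(n,((P[:,:2]-c)@R2).tolist())
np.set_printoptions(precision=4)
for z in(.048,.06,.076): 
  show("top sil %g"%z,onplane("top",t([(580,50),(668,60),(550,310),(634,325)]),z).round(4))
  show("scene sil %g"%z,onplane("scene",s([(145,50),(235,40),(170,290),(268,275)]),z).round(4))
show("crown ends scene",onplane("scene",s([(190,30),(217,270)]),.076))
show("panel scene",onplane("scene",s([(5,88),(375,36),(28,378)]),.028))
E
```

```text
top sil 0.048 [[0.07940527674838475, 0.02578472463518703], [0.08073775726551012, -0.02592131462205525], [-0.07320491278674315, 0.024402679030904092], [-0.07509544841589148, -0.024767188520625087]]
scene sil 0.048 [[-0.08051026705969544, -0.021586034790496245], [-0.07758668239314973, 0.028210578073207034], [0.07154055925911128, -0.024802588189412694], [0.0726977702663433, 0.02629399547999461]]
top sil 0.06 [[0.07719434913786094, 0.027434512227885982], [0.07855507312410048, -0.023663906830175607], [-0.07370411828752745, 0.026055190413009112], [-0.07566570678983715, -0.022518899084866244]]
scene sil 0.06 [[-0.07232059841098594, -0.021012164226392648], [-0.0693378030168057, 0.028287966925932467], [0.07810595999482989, -0.024120302926912675], [0.07933422387522333, 0.026380502688840846]]
top sil 0.076 [[0.07440404479727065, 0.02972016348887983], [0.07569371591034868, -0.02078247751552796], [-0.07458410783382693, 0.02836724975446289], [-0.07641815652474682, -0.019587377398704874]]
scene sil 0.076 [[-0.06123949369075618, -0.020194167784284445], [-0.05837239596243886, 0.02838720468105743], [0.08686772240613941, -0.023276786805096348], [0.08809142710847247, 0.026417805926925185]]
crown ends scene [[-0.06963660415299915, 0.0052027279804179195], [0.0801933132851729, 0.0013900845268705246]]
panel scene [[-0.08388551218459181, -0.10182102194741409], [-0.07861539769504858, 0.10658798277605114], [0.0969701273041662, -0.10314928706096646]]
```

The wooden gauge is at top (258,208) / scene (373,185), upright. Its brass tab, scene (366,199), is on the world −y end. The rib is centred on the panel, around top (382,197). The measured sizes agree with those given (sole 149 mm, panel 207×179 mm).

{"method": "carry_out", "body": {"plan": [{"rot": [0, 0, 0.11], "xyz": [-0.03, -0.022, -0.03], "grip": 0}, {"rot": [0, 0, 0.22], "xyz": [-0.06, -0.045, -0.03], "grip": 0}, {"rot": [0, 0, 0.33], "xyz": [-0.09, -0.068, -0.03], "grip": 0}, {"rot": [0, 0, 0.44], "xyz": [-0.12, -0.09, -0.03], "grip": 0}, {"rot": [0, 0, 0.55], "xyz": [-0.152, -0.113, -0.03], "grip": 0}, {"rot": [0, 0, 0.66], "xyz": [-0.182, -0.135, -0.03], "grip": 0}, {"rot": [0, 0, 0.77], "xyz": [-0.212, -0.158, -0.03], "grip": 0}, {"rot": [0, 0, 0.8], "xyz": [-0.242, -0.18, -0.03], "grip": 0}], "squeeze": 40}}

```text
clock: 0.77
tool_pos: [0.4105, 0.2953, 0.2686]
eef_rot: [0.585, 0.811, -0.0, 0.0]
contact_force: [1.0, -0.3, -0.1]
opening: 0.997
finger_force: 0.0
```

```bash
cat >> h.py <<'E'
def rel(target,yaw_y):
    "shift/turn in tool axes from the present pose to target TCP, tool down, tool y at world angle yaw_y (deg)"
    s=r.get_state();A=R.from_quat(s['eef_rot']);a=np.radians(yaw_y)
    y=np.array([np.cos(a),np.sin(a),0]);z=np.array([0,0,-1.]);B=R.from_matrix(np.c_[np.cross(y,z),y,z])
    print(s['clock'],s['tool_pos'].round(4),'F',s['contact_force'].round(2),'open',round(s['opening'],3),'shift',A.inv().apply(np.array(target)-s['tool_pos']).round(4),'turn',(A.inv()*B).as_rotvec().round(3))
E
python3 -c "
from h import *
rel([.481,.162,.27],18.7)"
```

```text
0.7667 [0.4105 0.2953 0.2686] F [ 1.03 -0.3  -0.13] open 0.997 shift [-0.1487  0.025  -0.0014] turn [-0.     0.    -0.006]
```

{"method": "carry_out", "body": {"plan": [{"rot": [0, 0, 0], "xyz": [-0.035, 0.006, 0], "grip": 0}, {"rot": [0, 0, 0], "xyz": [-0.07, 0.012, 0], "grip": 0}, {"rot": [0, 0, 0], "xyz": [-0.105, 0.018, 0], "grip": 0}, {"rot": [0, 0, 0], "xyz": [-0.14, 0.024, 0], "grip": 0}, {"rot": [0, 0, 0], "xyz": [-0.147, 0.025, 0], "grip": 0}, {"rot": [0, 0, 0], "xyz": [-0.147, 0.025, 0], "grip": 0}, {"rot": [0, 0, 0], "xyz": [-0.147, 0.025, 0], "grip": 0}]}}

```text
clock: 1.35
tool_pos: [0.4804, 0.1664, 0.2685]
eef_rot: [0.584, 0.812, 0.0, -0.001]
contact_force: [0.1, 1.7, 1.1]
opening: 0.998
finger_force: 0.0
```

```bash
python3 -c "
from h import *
rel([.481,.162,.136],18.7)
a=r.snapshot('scene')[:,:,::-1];b=r.snapshot('top')[:,:,::-1]
Z=lambda i,x,y,w,h:cv2.resize(i[y:y+h,x:x+w],None,fx=4,fy=4,interpolation=cv2.INTER_CUBIC)
cv2.imwrite('pics/c3.png',cv2.convertScaleAbs(np.hstack([Z(a,325,115,100,110),Z(b,210,150,100,110)]),alpha=1.4))"
```

```text
1.35 [0.4804 0.1664 0.2685] F [0.09 1.7  1.07] open 0.998 shift [-0.0044 -0.0008  0.1325] turn [-0.001 -0.001 -0.002]
```

View pics/c3.png

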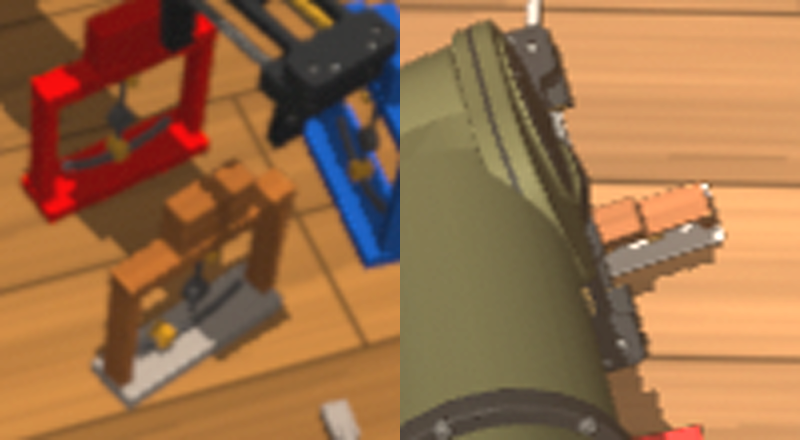

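The open fingers (left crop, 180,25 and 290,110) straddle the handle at (215,200), with clearance on both sides. I'll go down now.

{"method": "carry_out", "body": {"plan": [{"rot": [0, 0, 0], "xyz": [-0.002, 0, 0.03], "grip": 0}, {"rot": [0, 0, 0], "xyz": [-0.002, 0, 0.06], "grip": 0}, {"rot": [0, 0, 0], "xyz": [-0.002, 0, 0.085], "grip": 0}, {"rot": [0, 0, 0], "xyz": [-0.002, 0, 0.105], "grip": 0}, {"rot": [0, 0, 0], "xyz": [-0.002, 0, 0.12], "grip": 0}, {"rot": [0, 0, 0], "xyz": [-0.002, 0, 0.131], "grip": 0}, {"rot": [0, 0, 0], "xyz": [-0.002, 0, 0.133], "grip": 0}, {"rot": [0, 0, 0], "xyz": [-0.002, 0, 0.133], "grip": 0}]}}

```text
clock: 2.12
tool_pos: [0.4805, 0.1655, 0.1352]
eef_rot: [0.582, 0.813, -0.0, -0.001]
contact_force: [-0.3, 0.1, 0.5]
opening: 1.0
finger_force: 0.0
```

```bash
python3 -c "
from h import *
rel([.481,.162,.136],18.7)
a=r.snapshot('scene')[:,:,::-1]
Z=lambda i,x,y,w,h:cv2.resize(i[y:y+h,x:x+w],None,fx=7,fy=7,interpolation=cv2.INTER_CUBIC)
cv2.imwrite('pics/c4.png',cv2.convertScaleAbs(Z(a,330,140,90,80),alpha=1.5))"
```

```text
2.1167 [0.4805 0.1655 0.1352] F [-0.26  0.1   0.5 ] open 1.0 shift [-0.0035 -0.0006 -0.0008] turn [-0.002 -0.001  0.001]
```

View pics/c4.png

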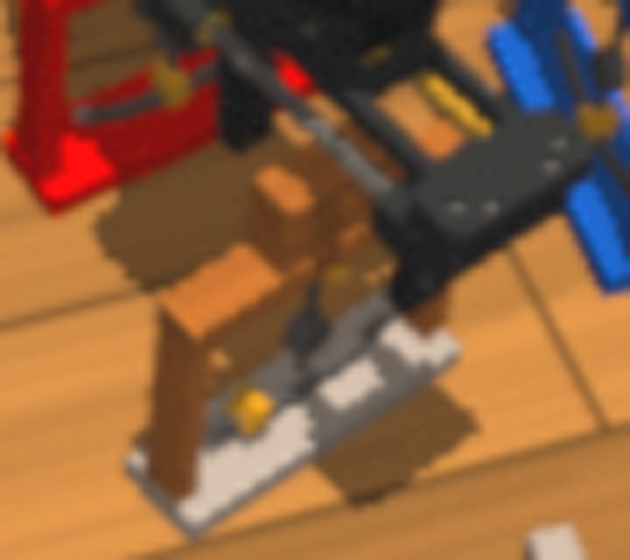

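The handle sits between the fingers. Closing.

{"method": "carry_out", "body": {"plan": [{"rot": [0, 0, 0], "xyz": [-0.002, 0, 0], "grip": 255}, {"rot": [0, 0, 0], "xyz": [-0.002, 0, 0], "grip": 255}, {"rot": [0, 0, 0], "xyz": [-0.002, 0, 0], "grip": 255}, {"rot": [0, 0, 0], "xyz": [-0.002, 0, 0], "grip": 255}, {"rot": [0, 0, 0], "xyz": [-0.002, 0, 0], "grip": 255}, {"rot": [0, 0, 0], "xyz": [-0.002, 0, 0], "grip": 255}, {"rot": [0, 0, 0], "xyz": [-0.002, 0, 0], "grip": 255}, {"rot": [0, 0, 0], "xyz": [-0.002, 0, 0], "grip": 255}], "squeeze": 45}}

```text
clock: 2.83
tool_pos: [0.4821, 0.1621, 0.1358]
eef_rot: [0.583, 0.812, 0.0, -0.0]
contact_force: [0.5, 0.2, 0.4]
opening: 0.419
finger_force: 0.0
```

{"method": "carry_out", "body": {"plan": [{"rot": [0, 0, 0], "xyz": [0, 0, 0], "grip": 255}, {"rot": [0, 0, 0], "xyz": [0, 0, 0], "grip": 255}, {"rot": [0, 0, 0], "xyz": [0, 0, 0], "grip": 255}, {"rot": [0, 0, 0], "xyz": [0, 0, 0], "grip": 255}, {"rot": [0, 0, 0], "xyz": [0, 0, 0], "grip": 255}, {"rot": [0, 0, 0], "xyz": [0, 0, 0], "grip": 255}]}}

```text
clock: 3.33
tool_pos: [0.4822, 0.1621, 0.1357]
eef_rot: [0.583, 0.812, 0.0, 0.0]
contact_force: [1.0, 0.6, -1.2]
opening: 0.269
finger_force: 44.9
```

{"method": "carry_out", "body": {"plan": [{"rot": [0, 0, 0], "xyz": [0, 0, -0.01], "grip": 255}, {"rot": [0, 0, 0], "xyz": [0, 0, -0.03], "grip": 255}, {"rot": [0, 0, 0], "xyz": [0, 0, -0.055], "grip": 255}, {"rot": [0, 0, 0], "xyz": [0, 0, -0.08], "grip": 255}, {"rot": [0, 0, 0], "xyz": [0, 0, -0.1], "grip": 255}, {"rot": [0, 0, 0], "xyz": [0, 0, -0.115], "grip": 255}, {"rot": [0, 0, 0], "xyz": [0, 0, -0.12], "grip": 255}, {"rot": [0, 0, 0], "xyz": [0, 0, -0.12], "grip": 255}]}}

```text
clock: 4.0
tool_pos: [0.4823, 0.1621, 0.2569]
eef_rot: [0.583, 0.812, 0.001, 0.0]
contact_force: [0.3, 0.2, -4.7]
opening: 0.267
finger_force: 44.9
```

```bash
python3 -c "
from h import *
rel([.525,-.185,.256],-6.8);print(r.get_state()['finger_force'])"
```

```text
4.0 [0.4823 0.1621 0.2569] F [ 0.31  0.24 -4.75] open 0.267 shift [-0.3426 -0.0704  0.0007] turn [ 0.002 -0.001  0.444]
44.90402582043316
```

{"method": "carry_out", "body": {"plan": [{"rot": [0, 0, 0.03], "xyz": [-0.015, -0.003, 0], "grip": 255}, {"rot": [0, 0, 0.08], "xyz": [-0.04, -0.008, 0], "grip": 255}, {"rot": [0, 0, 0.13], "xyz": [-0.07, -0.014, 0], "grip": 255}, {"rot": [0, 0, 0.18], "xyz": [-0.1, -0.02, 0], "grip": 255}, {"rot": [0, 0, 0.22], "xyz": [-0.13, -0.026, 0], "grip": 255}, {"rot": [0, 0, 0.26], "xyz": [-0.16, -0.033, 0], "grip": 255}, {"rot": [0, 0, 0.3], "xyz": [-0.19, -0.039, 0], "grip": 255}, {"rot": [0, 0, 0.34], "xyz": [-0.22, -0.045, 0], "grip": 255}]}}

```text
clock: 4.67
tool_pos: [0.5081, -0.0632, 0.2542]
eef_rot: [0.714, 0.7, -0.001, -0.001]
contact_force: [-0.3, 0.2, -4.5]
opening: 0.267
finger_force: 44.9
```

```bash
python3 -c "
from h import *
rel([.525,-.185,.256],-6.8)"
```

```text
4.6667 [ 0.5081 -0.0632  0.2542] F [-0.28  0.21 -4.5 ] open 0.267 shift [-0.1215  0.0191 -0.0018] turn [-0.004  0.001  0.1  ]
```

{"method": "carry_out", "body": {"plan": [{"rot": [0, 0, 0.03], "xyz": [-0.03, 0.005, 0], "grip": 255}, {"rot": [0, 0, 0.06], "xyz": [-0.06, 0.01, 0], "grip": 255}, {"rot": [0, 0, 0.08], "xyz": [-0.085, 0.014, 0], "grip": 255}, {"rot": [0, 0, 0.1], "xyz": [-0.105, 0.017, 0], "grip": 255}, {"rot": [0, 0, 0.1], "xyz": [-0.115, 0.019, 0], "grip": 255}, {"rot": [0, 0, 0.1], "xyz": [-0.119, 0.019, 0], "grip": 255}, {"rot": [0, 0, 0.1], "xyz": [-0.119, 0.019, 0], "grip": 255}, {"rot": [0, 0, 0.1], "xyz": [-0.119, 0.019, 0], "grip": 255}]}}

```text
clock: 5.33
tool_pos: [0.5265, -0.1784, 0.255]
eef_rot: [0.746, 0.666, 0.0, -0.001]
contact_force: [-0.7, 1.3, -3.3]
opening: 0.265
finger_force: 44.9
```

```bash
python3 -c "
from h import *
rel([.525,-.185,.212],-6.8)
a=r.snapshot('scene')[:,:,::-1]
Z=lambda i,x,y,w,h:cv2.resize(i[y:y+h,x:x+w],None,fx=6,fy=6,interpolation=cv2.INTER_CUBIC)
cv2.imwrite('pics/c5.png',cv2.convertScaleAbs(Z(a,200,180,120,95),alpha=1.4))"
```

```text
5.3333 [ 0.5265 -0.1784  0.255 ] F [-0.75  1.34 -3.26] open 0.265 shift [-0.0068 -0.0006  0.043 ] turn [-0.002 -0.002  0.005]
```

View pics/c5.png

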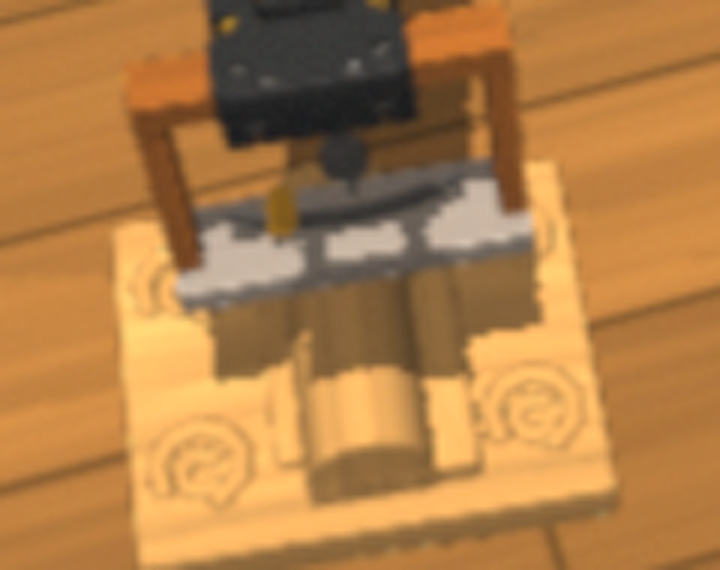

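The gauge hangs level over the middle of the rib, square to it. The tab is at crop (283,208), left of the pointer tip near (352,190). I'll lower it now.

{"method": "carry_out", "body": {"plan": [{"rot": [0, 0, 0], "xyz": [-0.003, 0, 0.01], "grip": 255}, {"rot": [0, 0, 0], "xyz": [-0.004, 0, 0.02], "grip": 255}, {"rot": [0, 0, 0], "xyz": [-0.004, 0, 0.028], "grip": 255}, {"rot": [0, 0, 0], "xyz": [-0.004, 0, 0.035], "grip": 255}, {"rot": [0, 0, 0], "xyz": [-0.004, 0, 0.038], "grip": 255}, {"rot": [0, 0, 0], "xyz": [-0.004, 0, 0.04], "grip": 255}, {"rot": [0, 0, 0], "xyz": [-0.004, 0, 0.04], "grip": 255}, {"rot": [0, 0, 0], "xyz": [-0.004, 0, 0.04], "grip": 255}]}}

```text
clock: 6.05
tool_pos: [0.5267, -0.184, 0.2158]
eef_rot: [0.747, 0.665, 0.0, 0.0]
contact_force: [-0.1, 0.9, -3.2]
opening: 0.267
finger_force: 44.9
```

```bash
python3 -c "
from h import *
rel([.525,-.185,.212],-6.8)"
```

```text
6.05 [ 0.5267 -0.184   0.2158] F [-0.06  0.94 -3.21] open 0.267 shift [-0.0012 -0.0016  0.0038] turn [ 0.    -0.     0.004]
```

{"method": "carry_out", "body": {"plan": [{"rot": [0, 0, 0], "xyz": [-0.001, 0, 0.001], "grip": 255}, {"rot": [0, 0, 0], "xyz": [-0.001, 0, 0.002], "grip": 255}, {"rot": [0, 0, 0], "xyz": [-0.001, 0, 0.003], "grip": 255}, {"rot": [0, 0, 0], "xyz": [-0.001, 0, 0.004], "grip": 255}, {"rot": [0, 0, 0], "xyz": [-0.001, 0, 0.005], "grip": 255}, {"rot": [0, 0, 0], "xyz": [-0.001, 0, 0.005], "grip": 255}, {"rot": [0, 0, 0], "xyz": [-0.001, 0, 0.005], "grip": 255}]}}

```text
clock: 6.63
tool_pos: [0.5267, -0.1852, 0.2116]
eef_rot: [0.747, 0.665, 0.0, 0.001]
contact_force: [-1.8, 0.3, 5.0]
opening: 0.268
finger_force: 44.9
```

{"method": "carry_out", "body": {"plan": [{"rot": [0, 0, 0], "xyz": [0, 0, 0], "grip": 255}, {"rot": [0, 0, 0], "xyz": [0, 0, 0], "grip": 255}, {"rot": [0, 0, 0], "xyz": [0, 0, 0], "grip": 255}, {"rot": [0, 0, 0], "xyz": [0, 0, 0], "grip": 255}, {"rot": [0, 0, 0], "xyz": [0, 0, 0], "grip": 255}, {"rot": [0, 0, 0], "xyz": [0, 0, 0], "grip": 255}, {"rot": [0, 0, 0], "xyz": [0, 0, 0], "grip": 255}, {"rot": [0, 0, 0], "xyz": [0, 0, 0], "grip": 255}]}}

```text
clock: 7.3
tool_pos: [0.5267, -0.1852, 0.2116]
eef_rot: [0.747, 0.665, 0.0, 0.001]
contact_force: [-0.7, 0.9, 5.7]
opening: 0.27
finger_force: 44.9
```

```bash
python3 -c "
from h import *
rel([.525,-.185,.212],-6.8)
a=r.snapshot('scene')[:,:,::-1].copy();cv2.imwrite('pics/s6.png',a)
# model: rim positions at candidate angles and pivot
s=r.get_state();A=R.from_quat(s['eef_rot']).as_matrix();up=-A[:,2];yg=-A[:,0]*np.sign(-A[:,0]@np.array([0,-1,0]))
sole=s['tool_pos']-.136*up
piv=sole+.112*up
P=[piv]+[piv-.076*np.cos(t)*up+.076*np.sin(t)*yg for t in np.arange(0,.41,.05)]
c=proj('scene',P);o=np.array([225,185]);print(((c-o)*10).round(0).tolist(),yg)
Z=cv2.resize(a[185:240,225:300],None,fx=10,fy=10,interpolation=cv2.INTER_CUBIC)
cv2.imwrite('pics/c6.png',cv2.convertScaleAbs(Z,alpha=1.5))"
```

```text
7.3 [ 0.5267 -0.1852  0.2116] F [-0.71  0.92  5.72] open 0.27 shift [ 0.     -0.0018 -0.0004] turn [0.001 0.    0.004]
[[280.0, 199.0], [314.0, 365.0], [299.0, 368.0], [284.0, 369.0], [269.0, 371.0], [254.0, 372.0], [239.0, 373.0], [225.0, 373.0], [210.0, 373.0], [196.0, 372.0]] [-1.14853029e-01 -9.93382481e-01  1.70348595e-04]
```

View pics/c6.png

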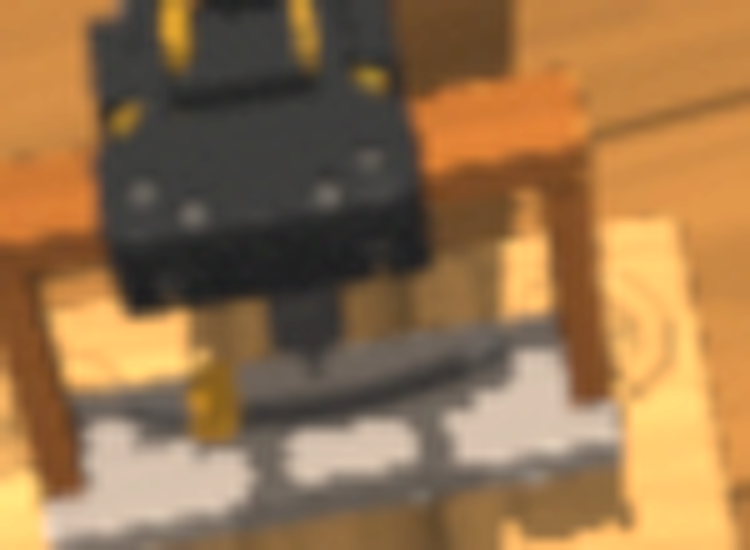

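The pointer tip shows at crop (315,368); the model predicts (314,365). The middle of the tab's upper edge is at about (215,367), which gives a tab angle of about 0.33 rad. I'll start rocking.

{"method": "carry_out", "body": {"plan": [{"rot": [0, -0.02, 0], "xyz": [0.0027, 0, 0], "grip": 255}, {"rot": [0, -0.04, 0], "xyz": [0.0054, 0, 0.0001], "grip": 255}, {"rot": [0, -0.06, 0], "xyz": [0.0082, 0, 0.0002], "grip": 255}, {"rot": [0, -0.08, 0], "xyz": [0.0109, 0, 0.0003], "grip": 255}, {"rot": [0, -0.1, 0], "xyz": [0.0136, 0, 0.0005], "grip": 255}, {"rot": [0, -0.12, 0], "xyz": [0.0163, 0, 0.0008], "grip": 255}, {"rot": [0, -0.14, 0], "xyz": [0.019, 0, 0.0011], "grip": 255}, {"rot": [0, -0.16, 0], "xyz": [0.0217, 0, 0.0014], "grip": 255}]}}

```text
clock: 8.02
tool_pos: [0.5292, -0.1634, 0.21]
eef_rot: [0.744, 0.663, -0.06, 0.054]
contact_force: [-0.2, 0.9, 3.9]
opening: 0.268
finger_force: 44.9
```

```bash
cat >> h.py <<'E'
def lean():
    s=r.get_state();A=R.from_quat(s['eef_rot']).as_matrix()
    up=-A[:,2];S=s['tool_pos']-.136*up;print('lean',np.arcsin(up@[.118,.993,0]).round(4),'sole',S.round(4),'F',s['contact_force'].round(2),s['clock'])
    return S,up,A
E
python3 -c "
from h import *
lean()"
```

```text
lean 0.1609 sole [ 0.5269 -0.185   0.0758] F [-0.22  0.92  3.89] 8.0167
```

{"method": "carry_out", "body": {"plan": [{"rot": [0, -0.02, 0], "xyz": [0.0027, 0, 0], "grip": 255}, {"rot": [0, -0.045, 0], "xyz": [0.0061, 0, 0.0001], "grip": 255}, {"rot": [0, -0.07, 0], "xyz": [0.0095, 0, 0.0002], "grip": 255}, {"rot": [0, -0.095, 0], "xyz": [0.0129, 0, 0.0003], "grip": 255}, {"rot": [0, -0.12, 0], "xyz": [0.0163, 0, 0.0005], "grip": 255}, {"rot": [0, -0.14, 0], "xyz": [0.019, 0, 0.0007], "grip": 255}, {"rot": [0, -0.16, 0], "xyz": [0.0217, 0, 0.0009], "grip": 255}, {"rot": [0, -0.17, 0], "xyz": [0.0231, 0, 0.001], "grip": 255}]}}

```text
clock: 8.68
tool_pos: [0.532, -0.14, 0.2051]
eef_rot: [0.736, 0.657, -0.123, 0.11]
contact_force: [-0.6, 0.3, 5.4]
opening: 0.27
finger_force: 44.9
```

{"method": "carry_out", "body": {"plan": [{"rot": [0, 0, 0], "xyz": [0, 0, 0], "grip": 255}, {"rot": [0, 0, 0], "xyz": [0, 0, 0], "grip": 255}, {"rot": [0, 0, 0], "xyz": [0, 0, 0], "grip": 255}, {"rot": [0, 0, 0], "xyz": [0, 0, 0], "grip": 255}, {"rot": [0, 0, 0], "xyz": [0, 0, 0], "grip": 255}, {"rot": [0, 0, 0], "xyz": [0, 0, 0], "grip": 255}, {"rot": [0, 0, 0], "xyz": [0, 0, 0], "grip": 255}, {"rot": [0, 0, 0], "xyz": [0, 0, 0], "grip": 255}]}}

```text
clock: 9.35
tool_pos: [0.532, -0.1408, 0.2053]
eef_rot: [0.736, 0.656, -0.122, 0.11]
contact_force: [-0.7, 1.3, 5.7]
opening: 0.269
finger_force: 44.9
```

{"method": "carry_out", "body": {"plan": [{"rot": [0, 0, 0], "xyz": [0, 0, 0], "grip": 255}, {"rot": [0, 0, 0], "xyz": [0, 0, 0], "grip": 255}, {"rot": [0, 0, 0], "xyz": [0, 0, 0], "grip": 255}, {"rot": [0, 0, 0], "xyz": [0, 0, 0], "grip": 255}, {"rot": [0, 0, 0], "xyz": [0, 0, 0], "grip": 255}, {"rot": [0, 0, 0], "xyz": [0, 0, 0], "grip": 255}, {"rot": [0, 0, 0], "xyz": [0, 0, 0], "grip": 255}, {"rot": [0, 0, 0], "xyz": [0, 0, 0], "grip": 255}]}}

```text
clock: 10.02
tool_pos: [0.5319, -0.1408, 0.2053]
eef_rot: [0.736, 0.656, -0.122, 0.11]
contact_force: [-0.1, 1.8, 4.8]
opening: 0.266
finger_force: 44.9
```

```bash
python3 -c "
from h import *
S,up,A=lean()
a=r.snapshot('scene')[:,:,::-1].copy();yg=-A[:,0]
piv=S+.112*up
P=[piv-.076*np.cos(t)*up+.076*np.sin(t)*yg for t in np.arange(.2,.41,.05)]
o=np.array([225,185]);print(((proj('scene',P)-o)*10).round(0).tolist())
Z=cv2.resize(a[185:240,225:300],None,fx=10,fy=10,interpolation=cv2.INTER_CUBIC)
cv2.imwrite('pics/c7.png',cv2.convertScaleAbs(Z,alpha=1.5))"
```

```text
lean 0.3296 sole [ 0.527  -0.1845  0.0766] F [-0.06  1.83  4.79] 10.0167
[[306.0, 355.0], [292.0, 353.0], [279.0, 350.0], [266.0, 348.0], [254.0, 344.0]]
```

View pics/c7.png

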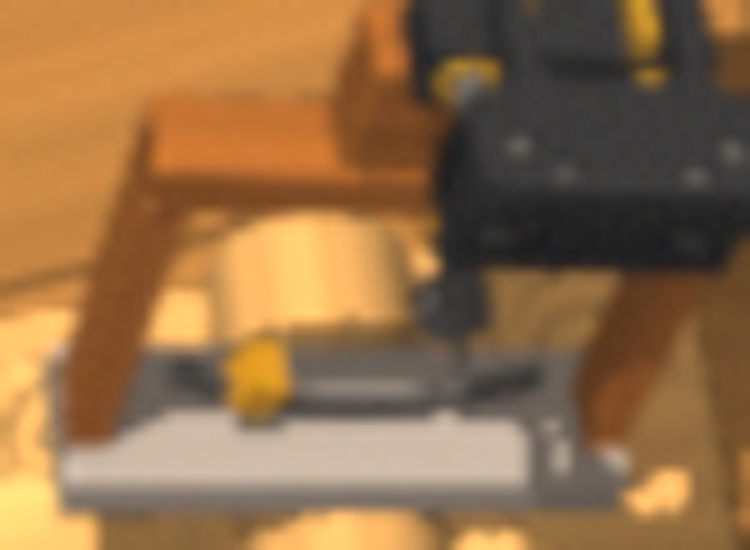

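The pointer, with its tip near (458,365), has moved away from the tab at (260,350). The plumb pointer needs the top to go towards the tab side, so the lean must go the other way. I'll rock back through level.

{"method": "carry_out", "body": {"plan": [{"rot": [0, 0.04, 0], "xyz": [-0.0054, 0, 0.0004], "grip": 255}, {"rot": [0, 0.08, 0], "xyz": [-0.0108, 0, 0.001], "grip": 255}, {"rot": [0, 0.12, 0], "xyz": [-0.0161, 0, 0.0018], "grip": 255}, {"rot": [0, 0.16, 0], "xyz": [-0.0215, 0, 0.0027], "grip": 255}, {"rot": [0, 0.2, 0], "xyz": [-0.0269, 0, 0.0039], "grip": 255}, {"rot": [0, 0.25, 0], "xyz": [-0.0334, 0, 0.0055], "grip": 255}, {"rot": [0, 0.29, 0], "xyz": [-0.0386, 0, 0.007], "grip": 255}, {"rot": [0, 0.33, 0], "xyz": [-0.0439, 0, 0.0086], "grip": 255}]}}

```text
clock: 10.73
tool_pos: [0.5272, -0.1844, 0.2115]
eef_rot: [0.746, 0.665, 0.002, -0.0]
contact_force: [0.2, 1.7, -0.1]
opening: 0.271
finger_force: 45.0
```

{"method": "carry_out", "body": {"plan": [{"rot": [0, 0, 0], "xyz": [0, 0, 0], "grip": 255}, {"rot": [0, 0, 0], "xyz": [0, 0, 0], "grip": 255}, {"rot": [0, 0, 0], "xyz": [0, 0, 0], "grip": 255}, {"rot": [0, 0, 0], "xyz": [0, 0, 0], "grip": 255}]}}

```text
clock: 11.07
tool_pos: [0.5268, -0.1858, 0.2115]
eef_rot: [0.747, 0.665, -0.001, 0.002]
contact_force: [-1.3, -1.7, 6.4]
opening: 0.269
finger_force: 45.0
```

```bash
python3 -c "
from h import *
lean()"
```

```text
lean 0.0029 sole [ 0.527  -0.1862  0.0755] F [-1.28 -1.73  6.44] 11.0667
```

Level again with good contact. Now I'll lean the other way.

{"method": "carry_out", "body": {"plan": [{"rot": [0, 0.02, 0], "xyz": [-0.0027, 0, 0], "grip": 255}, {"rot": [0, 0.04, 0], "xyz": [-0.0054, 0, 0.0001], "grip": 255}, {"rot": [0, 0.06, 0], "xyz": [-0.0082, 0, 0.0002], "grip": 255}, {"rot": [0, 0.08, 0], "xyz": [-0.0109, 0, 0.0003], "grip": 255}, {"rot": [0, 0.1, 0], "xyz": [-0.0136, 0, 0.0005], "grip": 255}, {"rot": [0, 0.12, 0], "xyz": [-0.0163, 0, 0.0008], "grip": 255}, {"rot": [0, 0.14, 0], "xyz": [-0.019, 0, 0.0011], "grip": 255}, {"rot": [0, 0.16, 0], "xyz": [-0.0217, 0, 0.0014], "grip": 255}]}}

```text
clock: 11.73
tool_pos: [0.5245, -0.2071, 0.2101]
eef_rot: [0.744, 0.663, 0.059, -0.052]
contact_force: [-2.0, -1.8, 6.1]
opening: 0.268
finger_force: 45.0
```

{"method": "carry_out", "body": {"plan": [{"rot": [0, 0.02, 0], "xyz": [-0.0027, 0, 0], "grip": 255}, {"rot": [0, 0.045, 0], "xyz": [-0.0061, 0, 0.0001], "grip": 255}, {"rot": [0, 0.07, 0], "xyz": [-0.0095, 0, 0.0002], "grip": 255}, {"rot": [0, 0.095, 0], "xyz": [-0.0129, 0, 0.0003], "grip": 255}, {"rot": [0, 0.12, 0], "xyz": [-0.0163, 0, 0.0005], "grip": 255}, {"rot": [0, 0.14, 0], "xyz": [-0.019, 0, 0.0007], "grip": 255}, {"rot": [0, 0.16, 0], "xyz": [-0.0217, 0, 0.0009], "grip": 255}, {"rot": [0, 0.17, 0], "xyz": [-0.0231, 0, 0.001], "grip": 255}]}}

```text
clock: 12.4
tool_pos: [0.5217, -0.2305, 0.2053]
eef_rot: [0.737, 0.656, 0.122, -0.108]
contact_force: [-2.3, -2.1, 9.2]
opening: 0.269
finger_force: 45.0
```

{"method": "carry_out", "body": {"plan": [{"rot": [0, 0, 0], "xyz": [0, 0, 0], "grip": 255}, {"rot": [0, 0, 0], "xyz": [0, 0, 0], "grip": 255}, {"rot": [0, 0, 0], "xyz": [0, 0, 0], "grip": 255}, {"rot": [0, 0, 0], "xyz": [0, 0, 0], "grip": 255}, {"rot": [0, 0, 0], "xyz": [0, 0, 0], "grip": 255}, {"rot": [0, 0, 0], "xyz": [0, 0, 0], "grip": 255}, {"rot": [0, 0, 0], "xyz": [0, 0, 0], "grip": 255}, {"rot": [0, 0, 0], "xyz": [0, 0, 0], "grip": 255}]}}

```text
clock: 13.07
tool_pos: [0.5219, -0.2298, 0.2055]
eef_rot: [0.737, 0.657, 0.122, -0.108]
contact_force: [-2.0, -2.9, 8.4]
opening: 0.267
finger_force: 45.0
```

{"method": "carry_out", "body": {"plan": [{"rot": [0, 0, 0], "xyz": [0, 0, 0], "grip": 255}, {"rot": [0, 0, 0], "xyz": [0, 0, 0], "grip": 255}, {"rot": [0, 0, 0], "xyz": [0, 0, 0], "grip": 255}, {"rot": [0, 0, 0], "xyz": [0, 0, 0], "grip": 255}, {"rot": [0, 0, 0], "xyz": [0, 0, 0], "grip": 255}, {"rot": [0, 0, 0], "xyz": [0, 0, 0], "grip": 255}, {"rot": [0, 0, 0], "xyz": [0, 0, 0], "grip": 255}, {"rot": [0, 0, 0], "xyz": [0, 0, 0], "grip": 255}]}}

```text
clock: 13.73
tool_pos: [0.5219, -0.2298, 0.2055]
eef_rot: [0.737, 0.657, 0.122, -0.108]
contact_force: [-2.8, -2.3, 8.3]
opening: 0.269
finger_force: 45.0
```

```bash
python3 -c "
from h import *
S,up,A=lean()
a=r.snapshot('scene')[:,:,::-1].copy();yg=-A[:,0]
piv=S+.112*up
P=[piv-.076*np.cos(t)*up+.076*np.sin(t)*yg for t in np.arange(.2,.41,.05)]
o=np.array([215,185]);print(((proj('scene',P+[piv-[0,0,.076],piv])-o)*10).round(0).tolist())
Z=cv2.resize(a[185:240,215:290],None,fx=10,fy=10,interpolation=cv2.INTER_CUBIC)
cv2.imwrite('pics/c8.png',cv2.convertScaleAbs(Z,alpha=1.5))"
```

```text
lean -0.3263 sole [ 0.527  -0.1866  0.0767] F [-2.77 -2.28  8.31] 13.7333
[[308.0, 393.0], [294.0, 396.0], [279.0, 399.0], [264.0, 401.0], [250.0, 403.0], [271.0, 400.0], [230.0, 236.0]]
```

View pics/c8.png

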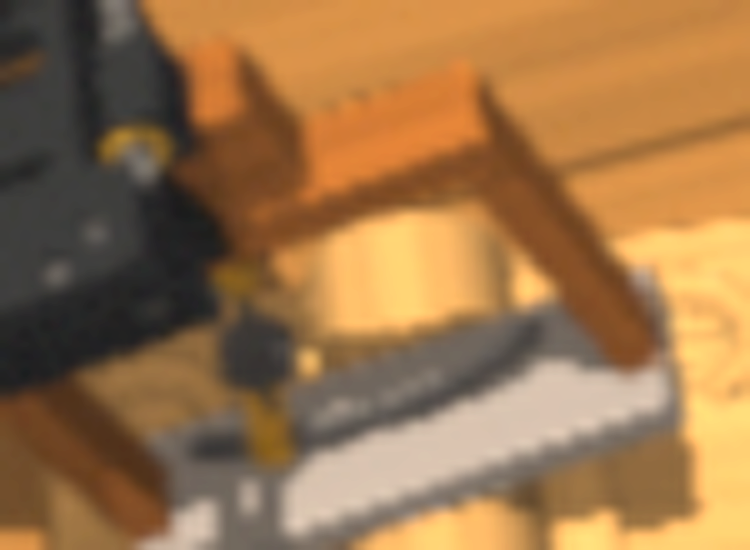

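The pointer bob at (257,350) hangs in line with the tab, whose upper edge is at about (265,397), so it is within about 2 mm. I'll refine the tab angle numerically from the pictures I already have.

```bash
python3 - <<'E'
from h import *
from scipy.optimize import least_squares
from scipy.ndimage import label
w=np.array([.1149,.9934,0]);X=np.array([.9934,-.1149,0]);Zz=np.array([0,0,1.])
obs=[]
for f,o,S,a,g in[('c6',(225,185),(.5267,-.1852,.0756),0.,(215,400)),('c7',(225,185),(.527,-.1845,.0766),.3296,(260,375)),('c8',(215,185),(.527,-.1866,.0767),-.3263,(268,425))]:
    i=cv2.imread(f'pics/{f}.png');h=cv2.cvtColor(i,cv2.COLOR_BGR2HSV)
    m=((h[...,0]>17)&(h[...,0]<28)&(h[...,1]>185)&(h[...,2]>90)).astype(np.uint8);m=cv2.morphologyEx(m,cv2.MORPH_OPEN,np.ones((9,9)))
    l,n=label(m);k=l[g[1],g[0]];ys,xs=np.where(l==k)
    print(f,k,len(xs),xs.mean().round(1),ys.mean().round(1),xs.min(),xs.max(),ys.min(),ys.max(), [ (xs[ys==q].min(),xs[ys==q].max()) for q in range(ys.min()+5,ys.max(),15)])
    if k: obs.append((np.array([xs.mean(),ys.mean()])/10-.45+o,np.array(S),a))
def res(p):
    out=[]
    for px,S,a in obs:
        up=np.cos(a)*Zz+np.sin(a)*w;e=-(np.cos(a)*w-np.sin(a)*Zz)
        P=S+.112*up+p[1]*(-np.cos(p[0])*up+np.sin(p[0])*e)+p[2]*X
        out+=list(proj('scene',P)[0]-px)
    return np.array(out)
for fix in(0,1):
    q=least_squares(lambda p:np.r_[res(p),(p[1]-.08)/.003,p[2]/.004] if fix else res(p),[.33,.08,0],x_scale=[.1,.01,.01]);print(q.x,res(q.x).round(2))
E
```

```text
c6 2 1801 213.3 402.9 195 230 370 433 [(np.int64(205), np.int64(224)), (np.int64(195), np.int64(226)), (np.int64(197), np.int64(228)), (np.int64(201), np.int64(230))]
c7 2 2846 258.3 375.0 233 283 341 407 [(np.int64(246), np.int64(275)), (np.int64(233), np.int64(281)), (np.int64(234), np.int64(282)), (np.int64(235), np.int64(283)), (np.int64(246), np.int64(266))]
c8 2 724 269.7 438.9 259 282 419 455 [(np.int64(260), np.int64(275)), (np.int64(259), np.int64(280)), (np.int64(262), np.int64(282))]
[0.35905307 0.08110054 0.00521486] [-0.38  0.15  0.19  0.38  0.05 -0.52]
[0.35656508 0.08140878 0.00418478] [-0.38 -0.11  0.15  0.13  0.1  -0.8 ]
```

{"method": "carry_out", "body": {"plan": [{"rot": [0, 0.005, 0], "xyz": [-0.0007, 0, 0], "grip": 255}, {"rot": [0, 0.01, 0], "xyz": [-0.0014, 0, 0], "grip": 255}, {"rot": [0, 0.015, 0], "xyz": [-0.002, 0, 0], "grip": 255}, {"rot": [0, 0.02, 0], "xyz": [-0.0027, 0, 0], "grip": 255}, {"rot": [0, 0.02, 0], "xyz": [-0.0027, 0, 0], "grip": 255}, {"rot": [0, 0.02, 0], "xyz": [-0.0027, 0, 0], "grip": 255}, {"rot": [0, 0.02, 0], "xyz": [-0.0027, 0, 0], "grip": 255}, {"rot": [0, 0.02, 0], "xyz": [-0.0027, 0, 0], "grip": 255}]}}

```text
clock: 14.45
tool_pos: [0.5216, -0.2325, 0.2048]
eef_rot: [0.735, 0.655, 0.129, -0.114]
contact_force: [-2.7, -2.4, 9.0]
opening: 0.265
finger_force: 45.0
```

{"method": "carry_out", "body": {"plan": [{"rot": [0, 0, 0], "xyz": [0, 0, 0], "grip": 255}, {"rot": [0, 0, 0], "xyz": [0, 0, 0], "grip": 255}, {"rot": [0, 0, 0], "xyz": [0, 0, 0], "grip": 255}, {"rot": [0, 0, 0], "xyz": [0, 0, 0], "grip": 255}, {"rot": [0, 0, 0], "xyz": [0, 0, 0], "grip": 255}, {"rot": [0, 0, 0], "xyz": [0, 0, 0], "grip": 255}, {"rot": [0, 0, 0], "xyz": [0, 0, 0], "grip": 255}, {"rot": [0, 0, 0], "xyz": [0, 0, 0], "grip": 255}]}}

```text
clock: 15.12
tool_pos: [0.5216, -0.2325, 0.2048]
eef_rot: [0.735, 0.655, 0.129, -0.114]
contact_force: [-2.0, -2.5, 9.2]
opening: 0.266
finger_force: 45.0
```

{"method": "carry_out", "body": {"plan": [{"rot": [0, 0, 0], "xyz": [0, 0, 0], "grip": 255}, {"rot": [0, 0, 0], "xyz": [0, 0, 0], "grip": 255}, {"rot": [0, 0, 0], "xyz": [0, 0, 0], "grip": 255}, {"rot": [0, 0, 0], "xyz": [0, 0, 0], "grip": 255}, {"rot": [0, 0, 0], "xyz": [0, 0, 0], "grip": 255}, {"rot": [0, 0, 0], "xyz": [0, 0, 0], "grip": 255}, {"rot": [0, 0, 0], "xyz": [0, 0, 0], "grip": 255}, {"rot": [0, 0, 0], "xyz": [0, 0, 0], "grip": 255}]}}

```text
clock: 15.78
tool_pos: [0.5216, -0.2325, 0.2048]
eef_rot: [0.735, 0.655, 0.129, -0.114]
contact_force: [-2.1, -3.6, 9.0]
opening: 0.268
finger_force: 45.0
```

{"method": "carry_out", "body": {"plan": [{"rot": [0, 0, 0], "xyz": [0, 0, 0], "grip": 255}, {"rot": [0, 0, 0], "xyz": [0, 0, 0], "grip": 255}, {"rot": [0, 0, 0], "xyz": [0, 0, 0], "grip": 255}, {"rot": [0, 0, 0], "xyz": [0, 0, 0], "grip": 255}, {"rot": [0, 0, 0], "xyz": [0, 0, 0], "grip": 255}, {"rot": [0, 0, 0], "xyz": [0, 0, 0], "grip": 255}, {"rot": [0, 0, 0], "xyz": [0, 0, 0], "grip": 255}, {"rot": [0, 0, 0], "xyz": [0, 0, 0], "grip": 255}]}}

```text
clock: 16.45
tool_pos: [0.5216, -0.2325, 0.2048]
eef_rot: [0.735, 0.655, 0.129, -0.114]
contact_force: [-2.0, -3.9, 10.7]
opening: 0.271
finger_force: 45.0
```

```bash
python3 -c "
from h import *
lean()
print(r.finish_job())"
```

```text
lean -0.3462 sole [ 0.527  -0.1867  0.0768] F [-2.04 -3.87 10.71] 16.45
the job is handed in; nothing more can be done
None
```

I handed the job in at 16.5 s with the gauge still gripped and pressed on the rib, leaning 0.346 rad toward its tab (tab estimated at 0.335–0.36 rad); I first rocked it the wrong way and went back through level, did not check the final lean by picture, and got no verdict back.

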